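# Put the paint brush away in the pedal-lid keeper

## Robot

A 6-joint arm with a two-finger parallel gripper is mounted at the origin on the work surface; the furniture and walls round the work are solid. World frame = base frame: x ahead of the robot, y to its left, z up, the work surface at z = 0. Lengths are in m, angles in degrees, forces in N, time in s.
With the tool pointing down it reaches from about 0.25 to 0.725 m from the base axis. Payload 9.7 kg.
Tool frame: the origin (TCP) lies between the finger pads, 19 mm behind the fingertips; this is the grasp point; z points along the fingers, y is the line along which they close (so a half turn about z gives the same grasp; the last joint's range is limited). The gripper opens to 85 mm and grips with 20 to 120 N. Pads are 22 mm wide; open, the fingers measure 114 mm over their backs; the gripper's body (76 mm by 85 mm) begins 54 mm behind the grasp point. The pads swing forward as they close: fully open they stand 13 mm farther back than shut.
Start: joints at [70.474, 4.979, 10.078, 95.1, 0, 90], TCP at [0.184, 0.518, 0.25] pointing down, gripper open.
Joint ranges: [-179.16, 179.16], [-48.56, 103.87], [-65.8, 70.77], [-126.05, 130.52], [-82.76, 87.17], [-180, 180]. Speed limits (degrees/s): [127.2, 127.2, 147.25, 180, 180, 180].

## Interface

Orientations are given as [roll, pitch, yaw] about the fixed x, y, z axes, in that order (R = Rz(yaw) Ry(pitch) Rx(roll)).
In Python, from workcell import bot gives the robot as it stands.
- The arm moves only by the tool arm_command, never from a script. Its argument "series" is a list of rows, each a list of 4 numbers: the shift along the tool's x, y, z in m, then the turn about the tool's z in rad. A call has exactly 5 rows; each row is the pose to reach, as a shift and turn from the pose commanded when the call began, along the tool's axes at that moment; what a row does not reach only later rows make up. A row lasts 1/10 s, in which the tool goes at most 50 mm and 8.59 degrees, less where a joint would pass 70% of its speed; a pose out of reach is approached as far as the arm can. A call with a gripper value outside its range is refused whole. "hand" is the finger opening in m, from 0 to 0.0854, set as the call begins (left out, the last holds). The fingers move at their own pace and stop on an object; "grip_force" is the grip in N (left out, the last holds). Time passes only in rows, so rows that repeat a pose let the fingers close, or fill a call up. It gives the time, the measured TCP pose, the force, the opening and the grip force at its end, in the units of the state.
- bot.get_obs(): the state, without advancing time (a new reading comes with each control period).
- bot.camera(name): name is "scene" or "top" or "wrist"; returns a dict with "color" (480x640x3 uint8, blue, green, red), "camera_matrix" (3x3 intrinsics, pixels), "xyz" and "orientation" of the camera in the world; the wrist camera has in their place "T_tool_cam" (4x4, takes a point from camera to tool coordinates, whose origin is the TCP and whose axes are the flange's). Camera axes: x right, y up, looking along -z (the intrinsics and any distortion apply to the point x, -y, -z); pixel columns grow to the right and rows downward; lengths in m; the calibration is good to about 2 mm. A picture is of the moment at which its call begins: read the wrist's pose just before it. There is no depth.
- bot.job_done(): hands the job in; it is judged then, once.
Trained networks look in the newest picture that a camera, given by its name, has taken for a name from the list of things; names that differ only in an ending like _2 or _b are one class to them, and where a whole thing is asked for, a point or a joint stands for the part that bears it (a point fixed in the world has none). Each returns a list of dicts, best first, with "confidence" (0 to 1); they miss things now and then, are a little off and sometimes report something else, mostly with a low value. They report only what shows in the picture. A call takes as long as a camera call. They do not tell look-alikes from the thing itself.
- bot.find_in(camera, target): "location" ([column, row] in pixels, amid what is visible of it).
- bot.mark_of(camera, target): "location" ([column, row] in pixels: a listed point, or the origin of a listed thing).
The state is a dict: "time": time; "q": joint angles; "qd": joint speeds; "joint_efforts": joint torques, N m; "ee_pos": TCP position; "tcp_rot": TCP orientation; "wrist_force": force on the tool from outside, world axes, zero at the start; "torque": the same for the moment, N m; "opening": finger opening in m; "grasp_force": force on a finger pad.
Only numpy, scipy, OpenCV 4.12 (cv2) and the standard library are available. Lean on these libraries where they do the work, as an engineer would, in place of code of your own. Each camera call takes 0.05 s, during which the arm holds its last target. There are 200 camera calls.

## Task

Put the paint brush away in the grey brush keeper: press the keeper's pedal all the way down so that its lid swings up past upright and stays, and lay the brush flat on the rack inside without dropping it. Then bring the pedal back up under control so that the lid comes down gently and shuts fully. Work the lid only by its pedal, never by hand, and leave everything else where it stands.

Things in the scene. Friction and masses are not known exactly. Their poses are not given: they have to be found in the camera images.
- keeper: The brush keeper: a fixed grey steel box with an aluminium lid. Origin: centre of the box's underside, on the table; x points from its front (pedal side) to its back (hinge side), y along its length, z up. Box 130 (x) x 256 (y) x 160 mm high, 166 with the lid shut. Inside 118 x 244 mm clear; walls 6 mm.
- rack (a point): Centre of the rack of bars inside the keeper, on which the brush lies; at keeper x = 0, y = 0, z = 100 mm, 60 mm below the box's rim. Axes as the keeper's.
- ledge_edge (a point): Middle of the lower front edge of the drip ledge (keeper x = -140, z = 135 mm), a fixed shelf 11 mm high that sticks out of the box's front over the pedal from x = -65 to -140, y = -90 to 90 mm. It bars a tool pointing straight down from the pedal; one leaning to the keeper's front, fingers pointing to keeper +x and down, about 40 degrees off vertical, gets in under it.
- pedal (a joint): Pedal lever: 0 rad = up (lid shut), 0.31 = fully down (lid fully open). About 6 N down at the pad starts it. No spring, only the lid's weight acts on it: it pushes the pedal up while the lid is short of upright (lid under 1.57) and holds it down, with about 2 N at the pad, past upright.
- pedal_pivot (a point): Axis of the pedal lever, along keeper y, at keeper x = -30, z = 55 mm.
- pedal_pad (a point): Centre of the pedal's pad, a steel plate 40 long (x) x 24 wide (y) x 10 mm thick at the lever's front end, 109 mm from the pivot. Up: keeper x = -138, z = 72 mm, sloping up to the front by 9 degrees; down: x = -138, z = 38 mm, sloping down by 9 degrees. Its sides are free: fingers can pinch it across its width (keeper y) and push it down or draw it up.
- lid_hinge (a joint): Lid hinge along keeper y at the back rim (keeper x = 68, z = 160 mm). 0 rad = shut, 1.57 = upright, 1.95 = fully open, leaning back, where it stays. Linked rigidly to the pedal: lid = 6.29 x pedal. Let go short of upright it falls shut at about 4 rad/s, a slam.
- lid: The lid's aluminium plate, 136 x 262 x 5 mm, 0.16 kg; origin on the hinge line at the middle of its length. Shut, it lies along keeper -x from the origin.
- brush: Flat paint brush, wooden handle, dark bristles, 214 long x 52 wide x 14 mm, 0.06 to 0.13 kg, lying flat left or right of the keeper. Origin: centre of its underside; z up; y along it: bristles y = -107 to -57, metal ferrule (52 wide) -57 to -23, then the handle, 12 mm thick, about 22 mm wide at y = 30 to 70, end at 107 mm.
- scraper: Filling knife with a wooden handle and a wide bare blade, 74 x 190 x 18 mm, lying flat. Origin: centre of its underside; y along it, handle at +y. Leave it.
- screwdriver: Screwdriver, 212 long, handle 30 mm thick at +y, lying flat. Origin: centre of its underside. Leave it.
- tin: Upright tin, 77 mm across, 127 high, beside the pedal on the keeper's -y side. Origin: centre of its underside. Leave it.
- screw_box: Card box 50 x 75 x 30 mm, beside the pedal on the keeper's +y side. Origin: centre of its underside. Leave it.
- aerosol: Upright aerosol can, 65 mm across, 201 high, behind the left part of the work. Origin: centre of its underside. Leave it.
Things that resemble listed ones, but are neither listed nor needed, are in the scene too. Leave any purple look-alike of the brush alone.

How it is judged (in metres and radians):
On the way, in this order (a step that is already met when the one before it is completed fails the run):
1. the lid has been raised by the pedal until past upright (value of joint lid_hinge above 1.75 rad), for 0.2 s.
2. the brush, still held by the fingers, is down in the open keeper, less than 20 mm above the rack (x of brush in the frame of keeper between -0.05 and 0.05 m and y of brush in the frame of keeper between -0.03 and 0.03 m and z of brush in the frame of keeper between 0.09 and 0.12 m and contact force between the fingers and brush above 0.3 N and value of joint lid_hinge above 1.6 rad), for 0.05 s.
3. the brush is let go on the rack while the lid is still open (x of brush in the frame of keeper between -0.05 and 0.05 m and y of brush in the frame of keeper between -0.03 and 0.03 m and z of brush in the frame of keeper between 0.09 and 0.112 m and contact force between the fingers and brush below 0.1 N and value of joint lid_hinge above 1.6 rad), for 0.1 s.
At the end, for the whole second after the job is handed in: The brush lies flat (within 0.15 rad) and at rest on the rack inside the keeper (its underside less than 12 mm above the rack), the lid is shut (under 0.06 rad) and the pedal is back up (under 0.02 rad) (x of brush in the frame of keeper between -0.05 and 0.05 m and y of brush in the frame of keeper between -0.03 and 0.03 m and z of brush in the frame of keeper between 0.09 and 0.112 m and angle between brush's own z axis and vertical below 0.15 rad and linear speed of brush below 0.02 m/s and value of joint lid_hinge below 0.06 rad and value of joint pedal below 0.02 rad); the robot touches nothing.
It fails at once if the lid fell faster than 2.5 rad/s while still more than 0.3 rad open (let go to slam) (velocity of joint lid_hinge below -2.5 rad/s and value of joint lid_hinge above 0.3 rad).
It fails at once if the robot pushed on the lid itself with more than 3 N (contact force between any of the fingers, the arm and lid above 3 N).
It fails at once if a bystander was moved by more than 30 mm or tipped over (distance of any of scraper, screwdriver, tin, screw_box, aerosol from where it was at the start of the episode above 0.03 m or angle between any of scraper, screwdriver, tin, screw_box, aerosol's own z axis and vertical above 0.5 rad).
It also fails if it takes over 72 s, if anything falls off the work surface, if the arm or the gripper's body presses on something with over 40 N, if the wrist force passes 120 N, or if a joint passes its speed limit or range.

## Working session

There is one attempt and no reset: what is moved stays moved. The work goes in short steps, Python scripts to look and compute and a tool call to move; the robot and the scene stay as the last step left them, time stands still between calls to the robot, and variables do not carry over. Pictures are saved under pics/ and viewed, at most 10 in all, crops included, and the job is handed in when it is done.

Besides the shell and the picture viewer there is one more tool, called after "Request:" by a JSON object that holds its "method" and its "body", one argument or row to a line. arm_command: Moves the arm, as the interface text tells. Its arguments: {"type":"object","properties":{"series":{"type":"array"},"hand":{"type":"number"},"grip_force":{"type":"number"}},"required":["series"]}

```bash
mkdir -p pics; ls
cat > h.py <<'E'
import numpy as np,cv2,json
from scipy.spatial.transform import Rotation as R
from workcell import bot
def rot(o):
    o=np.array(o,float)
    return o if o.shape==(3,3) else (R.from_quat(o).as_matrix() if o.size==4 else R.from_euler('xyz',o,degrees=True).as_matrix())
def cam(name):
    s=bot.get_obs(); c=bot.camera(name); K=np.array(c['camera_matrix'])
    if name=='wrist':
        T=np.array(c['T_tool_cam']); Rt=rot(s['tcp_rot']); p=Rt@T[:3,3]+s['ee_pos']; Rc=Rt@T[:3,:3]
    else: p=np.array(c['xyz']); Rc=rot(c['orientation'])
    return c,K,p,Rc
def ray(K,p,Rc,px,dist=None):
    u=cv2.undistortPoints(np.array([[px]],float),K,dist)[0,0]
    d=Rc@np.array([u[0],-u[1],-1]); return d/np.linalg.norm(d)
def atz(p,d,z): return p+d*(z-p[2])/d[2]
def meet(ps,ds):
    A=sum(np.eye(3)-np.outer(d,d) for d in ds); b=sum((np.eye(3)-np.outer(d,d))@p for p,d in zip(ps,ds))
    x=np.linalg.solve(A,b); return x,max(np.linalg.norm((np.eye(3)-np.outer(d,d))@(x-p)) for p,d in zip(ps,ds))
E
python3 - <<'E'
from h import *
print(bot.get_obs())
res={}
for n in('scene','top'):
    c,K,p,Rc=cam(n); cv2.imwrite(f'pics/{n}0.png',c['color'])
    print(n,{k:np.array(v).round(4).tolist() for k,v in c.items() if k!='color'})
    for t in['keeper','rack','ledge_edge','pedal_pad','pedal_pivot','brush','lid','tin','screw_box','scraper','screwdriver','aerosol']:
        m=[(np.round(a['location'],1).tolist(),round(a['confidence'],2)) for a in bot.mark_of(n,t)[:3]]
        print(t,m); res[n,t]=(m[0][0],p,Rc,K) if m else None
for t in['keeper','rack','ledge_edge','pedal_pad','brush','lid','tin','screw_box','aerosol']:
    v=[res[n,t] for n in('scene','top') if res[n,t]]
    if len(v)==2:
        x,e=meet([a[1] for a in v],[ray(a[3],a[1],a[2],a[0]) for a in v]); print(t,x.round(4),round(e,4))
E
```

```text
pics
{'time': 0.0, 'q': array([7.04728749e+01, 5.01336276e+00, 1.00329028e+01, 9.50988229e+01,
       1.61564673e-03, 9.00001708e+01]), 'qd': array([ 0.02187248, -0.02101982,  0.01995509,  0.03187166,  0.05842906,
       -0.03289789]), 'joint_efforts': array([-1.90510662e-03, -5.20386636e+01,  4.64803720e+01,  1.65054621e-02,
       -9.36851006e-05,  1.57128216e-05]), 'ee_pos': array([0.18376371, 0.51817546, 0.24924744]), 'tcp_rot': array([-1.79920717e+02, -1.61540887e-03,  1.60472702e+02]), 'wrist_force': array([-0.30367564,  0.17517602,  0.16825558]), 'torque': array([-0.00112306, -0.02363865,  0.01055929]), 'grasp_force': 0.0, 'opening': 0.08524788394903283}
scene {'camera_matrix': [[494.8931, 0.0, 323.6693], [0.0, 494.8931, 238.6157], [0.0, 0.0, 1.0]], 'xyz': [1.2638, -0.5854, 0.9426], 'orientation': [49.4764, 1.1391, 50.175]}
keeper [([310.6, 308.5], 0.85), ([423.9, 294.3], 0.32)]
rack []
ledge_edge []
pedal_pad []
pedal_pivot []
brush [([395.0, 240.7], 0.91), ([324.9, 203.9], 0.91), ([418.5, 219.2], 0.66)]
lid [([289.3, 279.1], 0.8)]
tin []
screw_box [([418.2, 219.0], 0.65), ([309.3, 308.0], 0.46), ([422.6, 293.7], 0.3)]
scraper [([419.9, 216.6], 0.92)]
screwdriver [([191.9, 365.6], 0.87)]
aerosol [([422.5, 293.0], 0.87)]
top {'camera_matrix': [[568.4126, 0.0, 323.2986], [0.0, 568.4126, 246.452], [0.0, 0.0, 1.0]], 'xyz': [-0.4783, -0.1732, 1.3921], 'orientation': [38.0105, 0.8751, -81.8006]}
keeper []
rack []
ledge_edge []
pedal_pad []
pedal_pivot []
brush []
lid []
tin []
screw_box []
scraper []
screwdriver []
aerosol []
```

View pics/scene0.png

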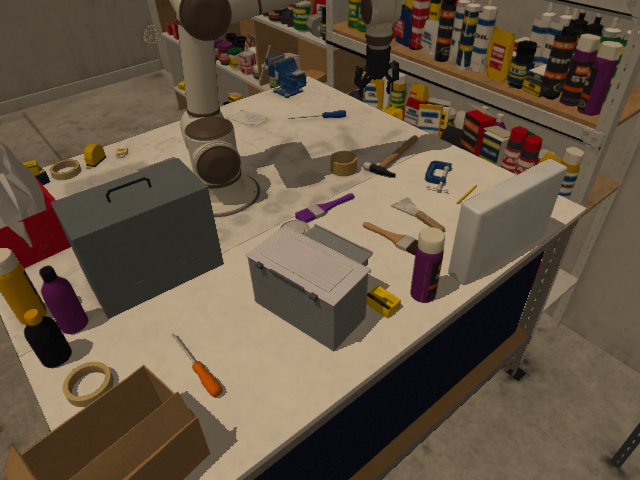

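View pics/top0.png

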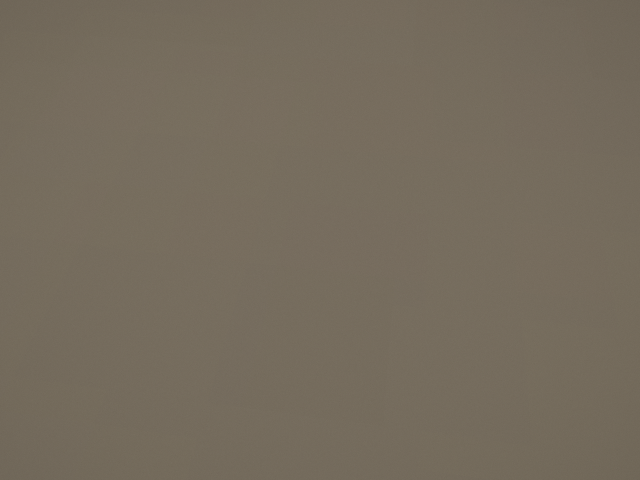

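The scene picture shows the keeper (about 310,290), with its hinges facing the camera and its ledge and pedal on the robot's side. The wooden brush is at about (395,240), its handle to the left. The purple look-alike is at (325,205), the scraper at (420,216), the aerosol at (425,265) and the screwdriver at (200,370). The top camera is blocked and shows only flat brown, so I'll use the scene and wrist cameras.

Run:
```python
from h import *
c,K,p,Rc=cam('scene')
for t,px,z in [('keeper',(310.6,308.5),0),('brush',(395,240.7),0),('purple',(324.9,203.9),0),('scraper',(420,216.6),0),('aerosol',(422.5,293),0),('screwdriver',(192,365.6),0),
 ('lid',(289.3,279.1),.16),('brush_handle_tip',(364,224),.006),('brush_bristle_end',(424,252),.006),
 ('lidcorner backR',(365,295),.166),('lidcorner backL',(249,255),.166),('lidcorner frontL',(287,229),.166),('tinrim',(293,228),.127),('aluledge',(315,228),.146),('ledgeR',(371,263),.146)]:
    print(t,atz(p,ray(K,p,Rc,px),z).round(3))
img=c['color']; cv2.imwrite('pics/s1.png',np.hstack([cv2.resize(img[0:120,330:430],None,fx=4,fy=4,interpolation=2), cv2.resize(img[200:320,240:340],None,fx=4,fy=4,interpolation=2)]))
c,K,p,Rc=cam('wrist');print(np.array(c['T_tool_cam']).round(4),K,c.keys(),Rc.round(2))
cv2.imwrite('pics/w0.png',c['color'])
```

```text
keeper [ 0.591 -0.092 -0.   ]
brush [0.548 0.257 0.   ]
purple [ 0.276  0.219 -0.   ]
scraper [0.52  0.396 0.   ]
aerosol [ 0.739  0.16  -0.   ]
screwdriver [ 0.549 -0.403  0.   ]
lid [ 0.607 -0.157  0.16 ]
brush_handle_tip [0.438 0.237 0.006]
brush_bristle_end [0.64  0.277 0.006]
lidcorner backR [ 0.756 -0.067  0.166]
lidcorner backL [ 0.486 -0.184  0.166]
lidcorner frontL [ 0.468 -0.06   0.166]
tinrim [ 0.435 -0.02   0.127]
aluledge [0.491 0.009 0.146]
ledgeR [0.678 0.027 0.146]
[[-6.000e-04  9.517e-01  3.070e-01  7.870e-02]
 [ 1.000e+00  3.000e-04  1.000e-03 -8.000e-04]
 [ 8.000e-04  3.070e-01 -9.517e-01 -1.234e-01]
 [ 0.000e+00  0.000e+00  0.000e+00  1.000e+00]] [[347.12172825   0.         315.71227615]
 [  0.         347.12172825 237.25176795]
 [  0.           0.           1.        ]] dict_keys(['color', 'camera_matrix', 'T_tool_cam']) [[ 0.33 -0.9  -0.29]
 [ 0.94  0.32  0.1 ]
 [-0.   -0.31  0.95]]
```

View pics/s1.png

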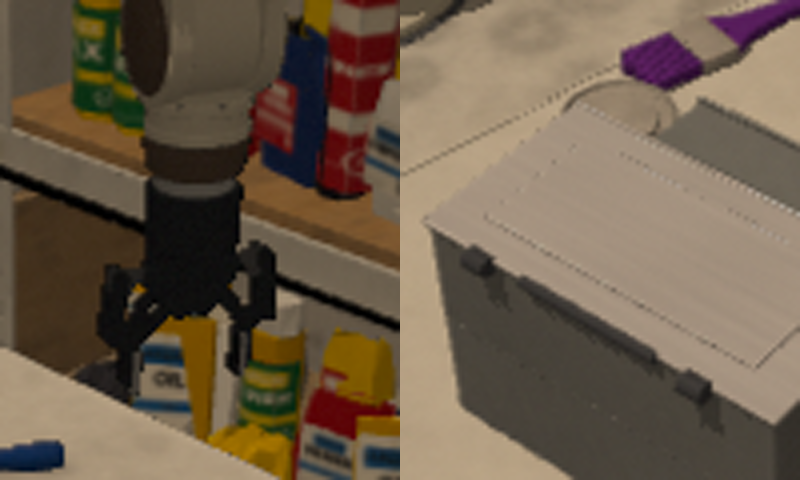

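The gripper is a linkage type whose knuckles bulge outward, so room under the ledge matters. The crop also shows the tin's round top beside the lid, next to the dark ledge. I'll move over the work and look with the wrist camera.

Request:
{"method": "arm_command", "body": {
  "series": [
    [-0.03,-0.02,-0.03,0],
    [-0.06,-0.05,-0.05,0],
    [-0.09,-0.08,-0.07,0],
    [-0.12,-0.11,-0.08,0],
    [-0.14,-0.12,-0.1,0]
  ],
  "hand": 0.085
}}

```text
time: 1.9
ee_pos: [0.276, 0.3558, 0.3508]
tcp_rot: [180.0, 0.0, 160.4]
wrist_force: [-0.1, 1.4, -0.3]
opening: 0.0852
grasp_force: 0.0
```

Request:
{"method": "arm_command", "body": {
  "series": [
    [-0.03,-0.03,-0.01,0],
    [-0.06,-0.06,-0.02,0],
    [-0.09,-0.08,-0.03,0],
    [-0.12,-0.11,-0.04,0],
    [-0.14,-0.13,-0.05,0]
  ]
}}

```text
time: 2.4
ee_pos: [0.3648, 0.1871, 0.4006]
tcp_rot: [180.0, 0.0, 160.4]
wrist_force: [1.0, -0.1, 0.5]
opening: 0.0848
grasp_force: 0.0
```

Request:
{"method": "arm_command", "body": {
  "series": [
    [-0.03,-0.03,0,0],
    [-0.06,-0.05,0,0],
    [-0.09,-0.07,0,0],
    [-0.12,-0.1,0,0],
    [-0.12,-0.1,0,0]
  ]
}}

```text
time: 2.9
ee_pos: [0.4454, 0.0514, 0.3992]
tcp_rot: [-179.9, -0.0, 160.2]
wrist_force: [-0.3, 0.3, -0.7]
opening: 0.0847
grasp_force: 0.0
```

```bash
cat > look.py <<'E'
from h import *
import sys
c,K,p,Rc=cam('wrist'); s=bot.get_obs(); print(s['time'],s['ee_pos'].round(4),s['tcp_rot'].round(2),s['q'].round(1))
cv2.imwrite(f'pics/{sys.argv[1]}.png',c['color'])
D={'keeper':0,'rack':.1,'ledge_edge':.135,'pedal_pad':.072,'brush':0,'lid':.16,'tin':0,'screw_box':0,'scraper':0,'aerosol':0,'pedal_pivot':.055}
np.save(f'pics/{sys.argv[1]}.npy',np.r_[p,Rc.ravel()])
for t,z in D.items():
    for a in bot.mark_of('wrist',t)[:2]:
        print(t,np.round(a['location'],1),round(a['confidence'],2),atz(p,ray(K,p,Rc,a['location']),z).round(4))
E
python3 look.py w1
```

```text
2.95 [0.4445 0.053  0.3995] [-1.7997e+02 -4.0000e-02  1.6025e+02] [  6.8  -2.5  19.8 112.4  -0.   26.6]
ledge_edge [341.  290.8] 0.69 [0.5642 0.0402 0.135 ]
pedal_pad [335.6 270.9] 0.92 [0.5637 0.0368 0.072 ]
pedal_pad [339.6 291. ] 0.62 [0.5952 0.0321 0.072 ]
brush [387.  33.] 0.95 [0.2928 0.2052 0.    ]
brush [464.2 191.7] 0.9 [0.5371 0.2558 0.    ]
lid [198.2 376.3] 0.83 [ 0.604  -0.1648  0.16  ]
lid [555.7 149.8] 0.33 [0.4755 0.2977 0.16  ]
tin [267.  188.3] 0.94 [ 0.431  -0.0237  0.    ]
screw_box [369.7 318.9] 0.64 [0.6985 0.0565 0.    ]
scraper [553.  149.4] 0.96 [0.5196 0.3912 0.    ]
aerosol [431.8 319.3] 0.58 [0.7351 0.1563 0.    ]
```

View pics/w1.png

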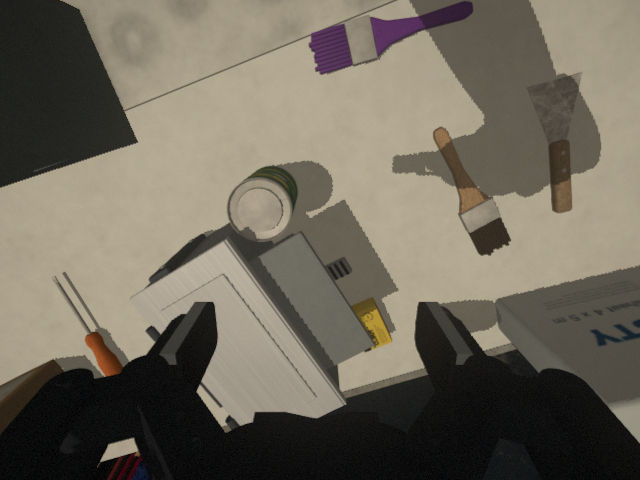

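The wrist picture shows the tin at (262,205), the ledge edge from (300,233) to (373,350), the pad's ribbed tip at (340,268) just past the ledge, the screw box at (372,322), and the brush at (465,190) with its handle up. The purple look-alike is at (390,35).

The moves can't tilt the tool directly. I'll check whether the tool leans when it stretches to the limit of reach along the keeper's +x direction.

Request:
{"method": "arm_command", "body": {
  "series": [
    [0,-0.04,-0.02,0],
    [0,-0.09,-0.04,0],
    [0.0,-0.14,-0.05,0],
    [0,-0.19,-0.05,0],
    [0,-0.24,-0.05,0]
  ]
}}

```text
time: 4.0
ee_pos: [0.3643, -0.1684, 0.4505]
tcp_rot: [-180.0, 0.1, 160.5]
wrist_force: [1.4, -0.7, -0.9]
opening: 0.085
grasp_force: 0.0
```

Request:
{"method": "arm_command", "body": {
  "series": [
    [0,-0.05,0,0],
    [0,-0.1,0,0],
    [0.0,-0.15,0,0],
    [0,-0.2,0,0],
    [0,-0.24,0,0]
  ]
}}

```text
time: 4.5
ee_pos: [0.2836, -0.3954, 0.4497]
tcp_rot: [-180.0, -0.0, 160.4]
wrist_force: [0.4, 0.6, 0.8]
opening: 0.0852
grasp_force: 0.0
```

Request:
{"method": "arm_command", "body": {
  "series": [
    [0,-0.05,0,0],
    [0,-0.1,0,0],
    [0.0,-0.15,0,0],
    [0,-0.2,0,0],
    [0,-0.24,0,0]
  ]
}}

```text
time: 5.0
ee_pos: [0.1881, -0.5695, 0.4439]
tcp_rot: [177.5, -1.9, 160.5]
wrist_force: [-5.3, 13.4, 7.2]
opening: 0.085
grasp_force: 0.0
```

Request:
{"method": "arm_command", "body": {
  "series": [
    [0,-0.05,0,0],
    [0,-0.1,0,0],
    [0.0,-0.15,0,0],
    [0,-0.2,0,0],
    [0,-0.25,0,0]
  ]
}}

```text
time: 5.5
ee_pos: [0.1074, -0.5949, 0.4329]
tcp_rot: [176.5, -2.4, 160.6]
wrist_force: [0.1, -0.2, 0.8]
opening: 0.0847
grasp_force: 0.0
```

Stretching past reach does lean the tool slightly (about 4 degrees). Next: does the lean build up and persist?

Request:
{"method": "arm_command", "body": {
  "series": [
    [-0.15,-0.2,0,0],
    [-0.15,-0.2,0,0],
    [-0.15,-0.2,0,0],
    [-0.15,-0.2,0,0],
    [-0.15,-0.2,0,0]
  ]
}}

```text
time: 6.0
ee_pos: [0.1275, -0.6004, 0.4115]
tcp_rot: [174.8, -3.5, 160.7]
wrist_force: [0.6, 0.0, 0.9]
opening: 0.0847
grasp_force: 0.0
```

Request:
{"method": "arm_command", "body": {
  "series": [
    [-0.3,-0.4,0,0],
    [-0.3,-0.4,0,0],
    [-0.3,-0.4,0,0],
    [-0.3,-0.4,0,0],
    [-0.3,-0.4,0,0]
  ]
}}

```text
time: 6.5
ee_pos: [0.1444, -0.6056, 0.3889]
tcp_rot: [173.1, -4.6, 160.7]
wrist_force: [-0.6, -0.7, 0.4]
opening: 0.0855
grasp_force: 0.0
```

Request:
{"method": "arm_command", "body": {
  "series": [
    [-0.3,-0.4,0,0],
    [-0.3,-0.4,0,0],
    [-0.3,-0.4,0,0],
    [-0.3,-0.4,0,0],
    [-0.3,-0.4,0,0]
  ]
}}

```text
time: 7.0
ee_pos: [0.1574, -0.6105, 0.3663]
tcp_rot: [171.3, -5.7, 160.9]
wrist_force: [0.1, 0.5, 0.9]
opening: 0.0852
grasp_force: 0.0
```

Run:
```python
from h import *
s=bot.get_obs(); print(s['time'],s['ee_pos'].round(4),s['tcp_rot'].round(2),s['q'].round(1)); print(rot(s['tcp_rot']).round(3))
```

```text
7.0 [ 0.1574 -0.6105  0.3663] [171.35  -5.74 160.9 ] [-75.6  40.6  70.7 130.5   0.  -56. ]
[[-0.94   0.338 -0.044]
 [ 0.326  0.929  0.174]
 [ 0.1    0.15  -0.984]]
```

The lean does build up and persists. Here it goes inward, though, because q4 is at its maximum. At lower heights, stretching should lean the fingers outward. I'll check what stands there and where keeper x points.

Run:
```python
from h import *
c,K,p,Rc=cam('scene')
for n,px in [('purple bottle base',(72,330)),('black bottle base',(52,365)),('yellow bottle',(22,320)),('tape',(88,385)),('carton L far',(15,460)),('carton top corner',(143,370)),('toolbox R base',(222,265)),('toolbox near base',(108,312)),('orange screwdriver tip',(175,337)),('table edge',(250,478))]:
    print(n,atz(p,ray(K,p,Rc,px),0).round(3))
def proj(X):
    q=Rc.T@(np.array(X)-p); return (K[0,0]*q[0]/-q[2]+K[0,2],K[1,1]*-q[1]/-q[2]+K[1,2])
for r in (.55,.65,.75):
    a=np.radians(-72); print(r,np.round(proj([r*np.cos(a),r*np.sin(a),0])),np.round(proj([r*np.cos(a),r*np.sin(a),.25])))
w=np.load('pics/w1.npy'); P=w[:3]; Q=w[3:].reshape(3,3); Kw=np.array([[347.12,0,315.71],[0,347.12,237.25],[0,0,1]])
L=[atz(P,ray(Kw,P,Q,x),.146) for x in((300,233),(373,350))]; print('ledge',L, 'yaw',np.degrees(np.arctan2(*(L[1]-L[0])[1::-1]))-90, np.linalg.norm(L[1]-L[0]))
L=[atz(P,ray(Kw,P,Q,x),.166) for x in((132,296),(228,225),(345,403))]; print('lid',L,'yaw',np.degrees(np.arctan2(*(L[2]-L[1])[1::-1]))-90,np.linalg.norm(L[2]-L[1]),np.linalg.norm(L[1]-L[0]))
```

```text
purple bottle base [ 0.264 -0.576  0.   ]
black bottle base [ 0.337 -0.646  0.   ]
yellow bottle [ 0.149 -0.661  0.   ]
tape [ 0.444 -0.602  0.   ]
carton L far [ 0.519 -0.772  0.   ]
carton top corner [ 0.487 -0.493  0.   ]
toolbox R base [ 0.305 -0.178  0.   ]
toolbox near base [ 0.265 -0.487  0.   ]
orange screwdriver tip [ 0.449 -0.394  0.   ]
table edge [ 0.845 -0.441  0.   ]
0.55 [ 80. 298.] [ 43. 223.]
0.65 [ 46. 323.] [  2. 248.]
0.75 [  8. 352.] [-45. 276.]
ledge [array([0.47420626, 0.02050238, 0.146     ]), array([0.65153052, 0.05308738, 0.146     ])] yaw -79.58752676898476 0.18029330694816978
lid [array([ 0.47429417, -0.18375857,  0.166     ]), array([ 0.43434151, -0.04569752,  0.166     ]), array([ 0.70057187, -0.00233564,  0.166     ])] yaw -80.74926323796676 0.26973849125693605 0.14372567456018515
```

The keeper's yaw is about -80°. My plan:
1. Get back to vertical and take the brush.
2. Press the pedal with the brush's handle end, reaching under the ledge.
3. Lay the brush in the keeper.
4. Lean the tool by stretching, pinch the pad and draw the pedal up.

First I undo the unwanted inward lean.

Request:
{"method": "arm_command", "body": {
  "series": [
    [-0.12,-0.21,-0.35,0],
    [-0.12,-0.21,-0.35,0],
    [-0.12,-0.21,-0.35,0],
    [-0.12,-0.21,-0.35,0],
    [-0.12,-0.21,-0.35,0]
  ]
}}

```text
time: 7.55
ee_pos: [0.148, -0.6051, 0.388]
tcp_rot: [173.0, -4.7, 160.7]
wrist_force: [-0.2, -0.1, 0.3]
opening: 0.0854
grasp_force: 0.0
```

Request:
{"method": "arm_command", "body": {
  "series": [
    [-0.12,-0.21,-0.35,0],
    [-0.12,-0.21,-0.35,0],
    [-0.12,-0.21,-0.35,0],
    [-0.12,-0.21,-0.35,0],
    [-0.12,-0.21,-0.35,0]
  ]
}}

```text
time: 8.05
ee_pos: [0.1404, -0.5987, 0.4086]
tcp_rot: [174.6, -3.6, 160.6]
wrist_force: [0.7, -0.3, 0.3]
opening: 0.0848
grasp_force: 0.0
```

```bash
cat > st.py <<'E'
from h import *
s=bot.get_obs(); print(s['time'],s['ee_pos'].round(4),s['tcp_rot'].round(2),s['q'].round(1),s['wrist_force'].round(1),s['opening'].round(4),s['grasp_force']); print(rot(s['tcp_rot']).round(3))
E
python3 st.py
```

```text
Traceback (most recent call last):
  File "st.py", line 2, in <module>
    s=bot.get_obs(); print(s['time'],s['ee_pos'].round(4),s['tcp_rot'].round(2),s['q'].round(1),s['wrist_force'].round(1),s['opening'].round(4),s['grasp_force']); print(rot(s['tcp_rot']).round(3))
                                                                                                                          ^^^^^^^^^^^^^^^^^^
AttributeError: 'float' object has no attribute 'round'
```

Request:
{"method": "arm_command", "body": {
  "series": [
    [-0.12,-0.21,-0.35,0],
    [-0.12,-0.21,-0.35,0],
    [-0.12,-0.21,-0.35,0],
    [-0.12,-0.21,-0.35,0],
    [-0.12,-0.21,-0.35,0]
  ]
}}

```text
time: 8.55
ee_pos: [0.1336, -0.5913, 0.4292]
tcp_rot: [176.3, -2.6, 160.6]
wrist_force: [-0.1, 0.5, -0.2]
opening: 0.0848
grasp_force: 0.0
```

Request:
{"method": "arm_command", "body": {
  "series": [
    [-0.12,-0.21,-0.35,0],
    [-0.12,-0.21,-0.35,0],
    [-0.12,-0.21,-0.35,0],
    [-0.12,-0.21,-0.35,0],
    [-0.12,-0.21,-0.35,0]
  ]
}}

```text
time: 9.05
ee_pos: [0.1276, -0.583, 0.4495]
tcp_rot: [177.9, -1.6, 160.5]
wrist_force: [0.7, -0.3, 0.8]
opening: 0.0852
grasp_force: 0.0
```

Request:
{"method": "arm_command", "body": {
  "series": [
    [-0.12,-0.21,-0.35,0],
    [-0.12,-0.21,-0.35,0],
    [-0.12,-0.21,-0.35,0],
    [-0.12,-0.21,-0.35,0],
    [-0.12,-0.21,-0.35,0]
  ]
}}

```text
time: 9.55
ee_pos: [0.1222, -0.5738, 0.4695]
tcp_rot: [179.6, -0.6, 160.5]
wrist_force: [-0.0, -0.4, -0.8]
opening: 0.0852
grasp_force: 0.0
```

```bash
sed -i "s/s\['opening'\].round(4)/round(s['opening'],4)/" st.py; python3 st.py
```

```text
9.55 [ 0.1222 -0.5738  0.4695] [179.57  -0.58 160.49] [-77.9  30.9  70.7 130.5  -0.3 -58.3] [-0.  -0.4 -0.8] 0.0852 0.0
[[-0.943  0.334 -0.007]
 [ 0.334  0.943  0.011]
 [ 0.01   0.008 -1.   ]]
```

Vertical again, to within 0.7°. Continuing to push up at this site will give the outward lean later. Now to the brush.

Request:
{"method": "arm_command", "body": {
  "series": [
    [0,0.03,0,0],
    [0,0.07,0,0],
    [-0.01,0.12,0,0],
    [-0.01,0.17,0,0],
    [-0.01,0.21,0,0]
  ]
}}

```text
time: 10.05
ee_pos: [0.2022, -0.3769, 0.4708]
tcp_rot: [179.5, -0.6, 160.5]
wrist_force: [1.0, 0.2, -0.1]
opening: 0.0851
grasp_force: 0.0
```

Request:
{"method": "arm_command", "body": {
  "series": [
    [0,0.05,0,0],
    [-0.01,0.1,0,0],
    [-0.01,0.14,0,0],
    [-0.02,0.19,0,0],
    [-0.02,0.23,0,0]
  ]
}}

```text
time: 10.55
ee_pos: [0.2983, -0.1673, 0.4721]
tcp_rot: [179.5, -0.6, 160.5]
wrist_force: [1.4, -0.9, -0.3]
opening: 0.0847
grasp_force: 0.0
```

Request:
{"method": "arm_command", "body": {
  "series": [
    [0,0.05,0,0],
    [-0.01,0.1,0,0],
    [-0.01,0.14,0,0],
    [-0.02,0.19,0,0],
    [-0.02,0.23,0,0]
  ]
}}

```text
time: 11.05
ee_pos: [0.3943, 0.0432, 0.4735]
tcp_rot: [179.6, -0.6, 160.5]
wrist_force: [1.4, -1.6, -0.6]
opening: 0.0852
grasp_force: 0.0
```

Request:
{"method": "arm_command", "body": {
  "series": [
    [0,0.05,0.03,-0.13],
    [-0.01,0.1,0.07,-0.26],
    [-0.01,0.14,0.1,-0.39],
    [-0.015,0.19,0.12,-0.5],
    [-0.015,0.22,0.15,-0.515]
  ]
}}

```text
time: 11.55
ee_pos: [0.4752, 0.2337, 0.3356]
tcp_rot: [179.3, -0.3, -169.8]
wrist_force: [1.7, -0.7, -0.3]
opening: 0.0847
grasp_force: 0.0
```

Request:
{"method": "arm_command", "body": {
  "series": [
    [0,0,0.02,0],
    [0,0,0.03,0],
    [0,0,0.04,0],
    [0,0,0.04,0],
    [0,0,0.04,0]
  ]
}}

```text
time: 12.05
ee_pos: [0.4745, 0.2316, 0.2978]
tcp_rot: [179.3, -0.2, -170.1]
wrist_force: [0.5, -0.2, -0.0]
opening: 0.0853
grasp_force: 0.0
```

```bash
python3 look.py w2
python3 - <<'E'
from h import *
c,K,p,Rc=cam('wrist'); g=cv2.imread('pics/w2.png')
for a in bot.find_in('wrist','brush')[:2]: print(a)
E
```

```text
12.1 [0.4746 0.2317 0.298 ] [ 179.28   -0.18 -170.07] [ 25.6   3.3  13.7 100.4   0.7  15.7]
keeper [ 40.  240.8] 0.77 [ 0.592  -0.0994  0.    ]
pedal_pad [123.5 257.5] 0.63 [0.5632 0.0404 0.072 ]
brush [323.3 245.9] 0.97 [0.5386 0.2555 0.    ]
brush [318.4  24.9] 0.89 [0.2941 0.2058 0.    ]
tin [102.6 123.3] 0.91 [ 0.4348 -0.0204  0.    ]
screw_box [157.4 327.5] 0.63 [0.6943 0.0508 0.    ]
screw_box [235.8 367.5] 0.6 [0.7424 0.1641 0.    ]
scraper [430.6 249. ] 0.71 [0.5195 0.3931 0.    ]
scraper [158.3 329.6] 0.7 [0.6974 0.0522 0.    ]
aerosol [233.7 361.7] 0.91 [0.733  0.1601 0.    ]
{'location': [321.2, 268.9], 'confidence': 0.71}
{'location': [299.1, 25.4], 'confidence': 0.56}
```

View pics/w2.png

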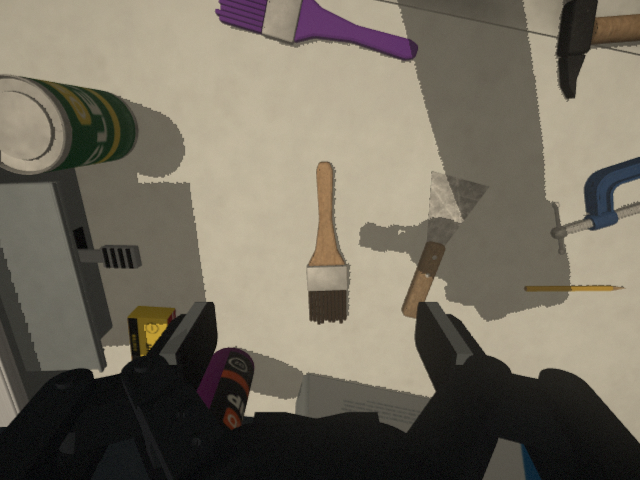

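The picture shows the brush upright in the view, handle end at (324,162), bristles at (328,322). The pad's ribs are at (123,257), the tin is top left and the aerosol is at (235,380).

Run:
```python
from h import *
Kw=np.array([[347.12173,0,315.71228],[0,347.12173,237.25177],[0,0,1]])
V={n:(lambda w:(w[:3],w[3:].reshape(3,3)))(np.load(f'pics/{n}.npy')) for n in('w1','w2')}
f=lambda n,px:(V[n][0],ray(Kw,*V[n],px))
def tri(a,b):
    A=f('w1',a);B=f('w2',b); return meet([A[0],B[0]],[A[1],B[1]])
print('pad',tri((335.6,270.9),(123.5,257.5)),'brush',tri((464.2,191.7),(323.3,245.9)),'handle end',tri((440,128),(323.5,162)))
P,Q=V['w2']
e=[atz(P,ray(Kw,P,Q,x),z) for x,z in(((324,162),.01),((327.5,322),.008))]; print(e,np.degrees(np.arctan2(*(e[0]-e[1])[1::-1])),np.linalg.norm(e[0]-e[1]))
L=[atz(P,ray(Kw,P,Q,x),.146) for x in((52,182),(104,371))];print('ledge',L)
L=[atz(P,ray(Kw,P,Q,x),.076) for x in((138,246),(140,267),(104,248),(107,268))];print('pad ribs corners',L)
t=(e[0]+e[1])/2-.5*0; print('mid',t)
```

```text
pad (array([0.56731443, 0.03605332, 0.06341807]), np.float64(2.9871187652672378e-05)) brush (array([0.53705312, 0.25516262, 0.00238419]), np.float64(0.0007151048344034994)) handle end (array([0.43203987, 0.23568927, 0.02319428]), np.float64(0.00033858242568945795))
[array([0.43343729, 0.2368844 , 0.01      ]), array([0.64241727, 0.27979936, 0.008     ])] -168.39538746501577 0.2133502400629952
ledge [array([0.47317473, 0.02203613, 0.146     ]), array([0.64685737, 0.06035214, 0.146     ])]
pad ribs corners [array([0.54576028, 0.05712175, 0.076     ]), array([0.5693685 , 0.05967756, 0.076     ]), array([0.5539273 , 0.02230794, 0.076     ]), array([0.57636364, 0.02522909, 0.076     ])]
mid [0.53792728 0.25834188 0.009     ]
```

Request:
{"method": "arm_command", "body": {
  "series": [
    [-0.01,0.009,0.04,-0.03],
    [-0.01,0.009,0.085,-0.03],
    [-0.01,0.009,0.13,-0.03],
    [-0.01,0.009,0.17,-0.03],
    [-0.01,0.009,0.2,-0.03]
  ],
  "hand": 0.05,
  "grip_force": 120
}}

```text
time: 13.25
ee_pos: [0.4803, 0.2445, 0.0938]
tcp_rot: [179.3, -0.4, -168.3]
wrist_force: [0.7, -0.6, 0.7]
opening: 0.0499
grasp_force: 0.0
```

```bash
python3 look.py w3|grep -v -e lid -e scraper; python3 st.py
```

```text
13.3 [0.4787 0.2438 0.0894] [ 179.42   -0.71 -168.29] [26.6  3.7 -9.1 77.8  0.7 14.9]
brush [314.9 329. ] 0.76 [ 0.5383  0.2561 -0.    ]
screw_box [ 30.6 453. ] 0.82 [0.6953 0.054  0.    ]
pedal_pivot [316.2 330.1] 0.67 [0.5049 0.2494 0.055 ]
13.85 [0.4816 0.2451 0.0974] [ 179.29   -0.21 -168.29] [26.6  3.5 -8.4 78.2  0.7 14.9] [-0.4  0.7 -0.8] 0.0498 0.0
[[-0.979 -0.203 -0.006]
 [-0.203  0.979  0.011]
 [ 0.004  0.012 -1.   ]]
```

View pics/w3.png

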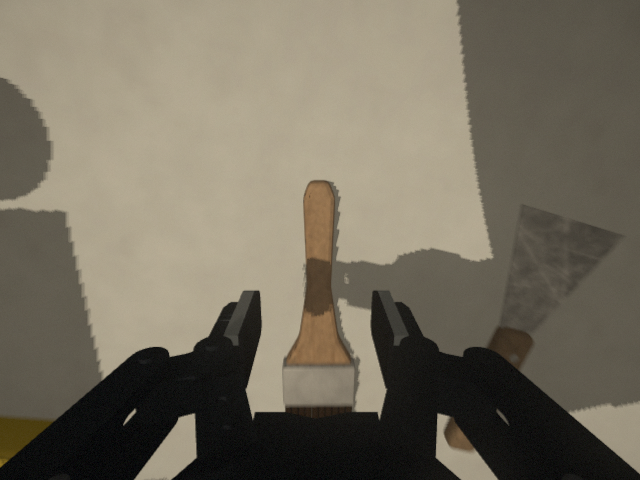

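The picture shows the handle at (318,270), centred between the fingers at 262 and 371. Descend and grip.

Request:
{"method": "arm_command", "body": {
  "series": [
    [0,0,0.03,0],
    [0,0,0.055,0],
    [0,0,0.07,0],
    [0,0,0.0765,0],
    [0,0,0.0765,0]
  ]
}}

```text
time: 14.35
ee_pos: [0.4805, 0.2457, 0.0198]
tcp_rot: [179.3, -0.3, -168.3]
wrist_force: [-0.3, -0.2, -0.2]
opening: 0.0498
grasp_force: 0.0
```

Request:
{"method": "arm_command", "body": {
  "series": [
    [0,0,0,0],
    [0,0,0,0],
    [0,0,0,0],
    [0,0,0,0],
    [0,0,0,0]
  ],
  "hand": 0.0
}}

```text
time: 14.85
ee_pos: [0.4815, 0.2463, 0.0218]
tcp_rot: [179.3, -0.1, -168.3]
wrist_force: [-0.3, 0.3, 6.6]
opening: 0.0141
grasp_force: 117.5
```

Request:
{"method": "arm_command", "body": {
  "series": [
    [0,0,0,0],
    [0,0,-0.02,0],
    [0,0,-0.06,0],
    [0,0,-0.1,0],
    [0,0,-0.14,0]
  ]
}}

```text
time: 15.35
ee_pos: [0.4816, 0.2441, 0.1622]
tcp_rot: [179.3, -0.2, -168.3]
wrist_force: [-0.4, 0.6, -1.8]
opening: 0.014
grasp_force: 117.6
```

The opening is 14 mm, not the 22 I expected, so I'll check the grasp.

Run:
```python
from h import *
c,K,p,Rc=cam('wrist');d,K2,p2,R2=cam('scene')
q=R2.T@(bot.get_obs()['ee_pos']-p2); u=int(K2[0,0]*q[0]/-q[2]+K2[0,2]);v=int(-K2[1,1]*q[1]/-q[2]+K2[1,2]);print(u,v)
a=c['color'][150:480,160:480]; b=cv2.resize(d['color'][v-60:v+60,u-60:u+60],(440,440),interpolation=2)
a=cv2.resize(a,(int(440*320/330),440))[:, :360]; cv2.imwrite('pics/g1.png',np.hstack([a,b]))
```

```text
379 185
```

View pics/g1.png

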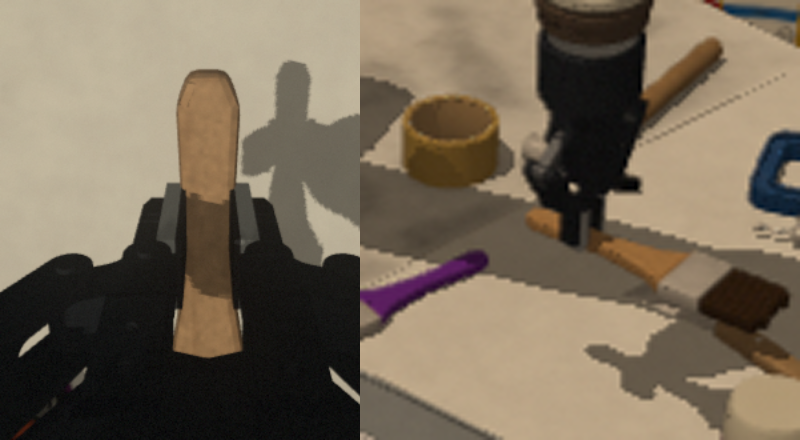

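The brush is held flat at the handle's narrow waist, with about 49 mm of handle end sticking out. Next I turn it a quarter turn so the handle end points at the pedal.

Request:
{"method": "arm_command", "body": {
  "series": [
    [0,0,0,-0.14],
    [0,0,0,-0.28],
    [0,0,0,-0.42],
    [0,0,0,-0.56],
    [0,0,0,-0.7]
  ]
}}

```text
time: 15.95
ee_pos: [0.4817, 0.2442, 0.16]
tcp_rot: [179.3, 0.2, -127.9]
wrist_force: [-0.6, 0.1, -0.3]
opening: 0.014
grasp_force: 117.6
```

Request:
{"method": "arm_command", "body": {
  "series": [
    [0,0,0,-0.14],
    [0,0,0,-0.28],
    [0,0,0,-0.42],
    [0,0,0,-0.56],
    [0,0,0,-0.7]
  ]
}}

```text
time: 16.45
ee_pos: [0.4817, 0.2442, 0.16]
tcp_rot: [179.6, 0.6, -87.8]
wrist_force: [-0.4, -0.4, -1.5]
opening: 0.0139
grasp_force: 117.6
```

Request:
{"method": "arm_command", "body": {
  "series": [
    [0,0,0,-0.14],
    [0,0,0.01,-0.16],
    [0,0,0.02,-0.16],
    [0,0,0.03,-0.16],
    [0,0,0.03,-0.16]
  ]
}}

```text
time: 16.95
ee_pos: [0.4806, 0.2441, 0.1278]
tcp_rot: [179.5, 0.6, -79.0]
wrist_force: [-0.3, -0.2, -2.1]
opening: 0.0138
grasp_force: 117.5
```

```bash
cat > go.py <<'E'
from h import *
import sys
x=np.array([float(a) for a in sys.argv[1:4]]); s=bot.get_obs(); M=rot(s['tcp_rot'])
print('t',s['time'],s['ee_pos'].round(4),s['tcp_rot'].round(2),'shift',(M.T@(x-s['ee_pos'])).round(4),'q',s['q'].round(0),'F',s['wrist_force'].round(1),round(s['opening'],4))
E
python3 go.py .5535 .0925 .123
```

```text
t 16.95 [0.4806 0.2441 0.1278] [179.54   0.64 -79.03] shift [ 0.1628 -0.0427  0.0026] q [ 27.   3.  -5.  82.   1. -74.] F [-0.3 -0.2 -2.1] 0.0138
```

Request:
{"method": "arm_command", "body": {
  "series": [
    [0.03,-0.02,0,0],
    [0.07,-0.043,0,0],
    [0.1,-0.043,0.003,0],
    [0.13,-0.043,0.003,0],
    [0.13,-0.043,0.003,0]
  ]
}}

```text
time: 17.45
ee_pos: [0.5493, 0.1224, 0.1251]
tcp_rot: [179.7, 0.6, -79.2]
wrist_force: [-0.7, 0.5, -0.4]
opening: 0.0138
grasp_force: 117.7
```

Run:
```python
from h import *
c,K,p,Rc=cam('wrist'); s=bot.get_obs(); cv2.imwrite('pics/w4.png',c['color']); M=rot(s['tcp_rot'])
for t in('pedal_pad','ledge_edge'):
  for a in bot.mark_of('wrist',t)[:2]:
    X=atz(p,ray(K,p,Rc,a['location']),.072 if t[0]=='p' else .135); print(t,np.round(a['location'],1),round(a['confidence'],2),X.round(4),'tool',(M.T@(X-s['ee_pos'])).round(4))
print(s['time'],s['ee_pos'],s['tcp_rot'])
```

```text
pedal_pad [320.1 109.7] 0.58 [0.5627 0.0373 0.072 ] tool [0.0881 0.0026 0.0522]
ledge_edge [325.1 113.6] 0.96 [0.5618 0.04   0.135 ] tool [ 0.0845  0.0033 -0.0108]
17.5 [0.54899674 0.12379125 0.12523979] [179.70785288   0.68680222 -79.1349811 ]
```

View pics/w4.png

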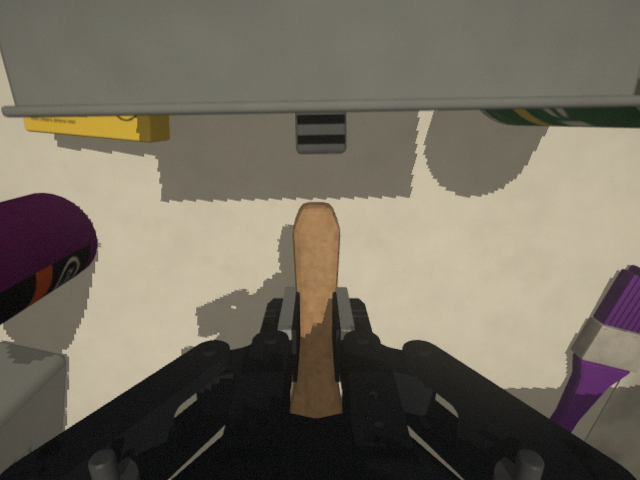

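The pad (321,135) lines up with the handle tip (317,205), and the ledge edge is level in the view. Advance under the ledge, then press.

Request:
{"method": "arm_command", "body": {
  "series": [
    [0.015,0.003,0,0],
    [0.033,0.003,0,0],
    [0.033,0.003,0,0],
    [0.033,0.003,0.01,0],
    [0.033,0.003,0.02,0]
  ]
}}

```text
time: 18.1
ee_pos: [0.5519, 0.0931, 0.1043]
tcp_rot: [179.7, 0.7, -78.9]
wrist_force: [-0.3, -0.1, -0.9]
opening: 0.0138
grasp_force: 117.7
```

Request:
{"method": "arm_command", "body": {
  "series": [
    [0,0,0.004,0],
    [0,0,0.008,0],
    [0,0,0.012,0],
    [0,0,0.016,0],
    [0,0,0.02,0]
  ]
}}

```text
time: 18.6
ee_pos: [0.552, 0.094, 0.0854]
tcp_rot: [179.8, 0.8, -78.8]
wrist_force: [-0.7, 4.6, 5.6]
opening: 0.0139
grasp_force: 118.7
```

Request:
{"method": "arm_command", "body": {
  "series": [
    [0,0,0.004,0],
    [0,0,0.008,0],
    [0,0,0.012,0],
    [0,0,0.016,0],
    [0,0,0.019,0]
  ]
}}

```text
time: 19.1
ee_pos: [0.5513, 0.0927, 0.065]
tcp_rot: [179.7, 0.7, -78.9]
wrist_force: [-0.8, -0.3, -1.0]
opening: 0.0138
grasp_force: 117.7
```

Run:
```python
from h import *
c,K,p,Rc=cam('wrist'); cv2.imwrite('pics/w5.png',c['color']); d=bot.camera('scene')['color']; cv2.imwrite('pics/s5.png',d)
b=cv2.resize(d[150:350,220:420],(440,440),interpolation=2); a=cv2.resize(c['color'],None,fx=.55,fy=.55); a=np.vstack([a,np.zeros((440-a.shape[0],a.shape[1],3),np.uint8)])
cv2.imwrite('pics/g2.png',np.hstack([a,b]))
```

```text
(no output)
```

View pics/g2.png

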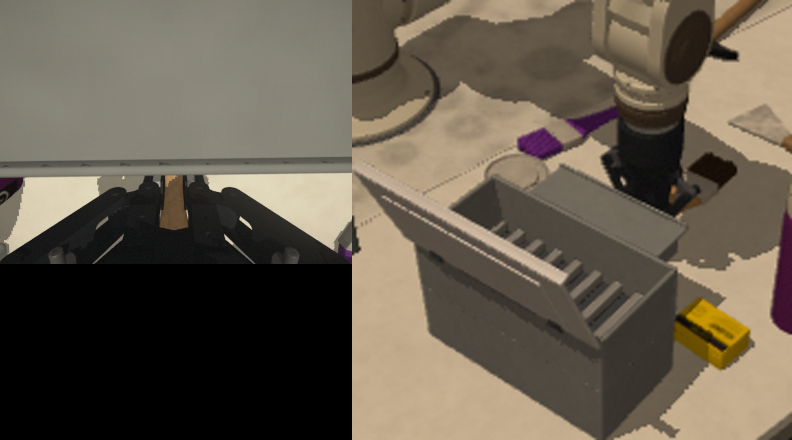

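The lid stands open, leaning back past upright, and the rack bars show. I'll press a touch more, then back out, lift and turn the brush for laying.

Request:
{"method": "arm_command", "body": {
  "series": [
    [0,0,0.004,0],
    [0,0,0.004,0],
    [0,0,-0.003,0],
    [-0.04,0,-0.003,0],
    [-0.08,0,-0.005,0]
  ]
}}

```text
time: 19.7
ee_pos: [0.5364, 0.1715, 0.0722]
tcp_rot: [179.7, 0.7, -79.1]
wrist_force: [-0.2, 0.1, -1.1]
opening: 0.0142
grasp_force: 117.7
```

Request:
{"method": "arm_command", "body": {
  "series": [
    [0,0,-0.05,0],
    [0,0,-0.1,0],
    [0,0,-0.15,0.14],
    [0,0,-0.2,0.28],
    [0,0,-0.25,0.42]
  ]
}}

```text
time: 20.2
ee_pos: [0.5376, 0.1685, 0.3243]
tcp_rot: [179.5, 0.5, -103.3]
wrist_force: [1.4, 0.7, -0.2]
opening: 0.0142
grasp_force: 118.0
```

Request:
{"method": "arm_command", "body": {
  "series": [
    [0,0,0,0.14],
    [0,0,0,0.28],
    [0,0,0,0.42],
    [0,0,0,0.56],
    [0,0,0,0.7]
  ]
}}

```text
time: 20.7
ee_pos: [0.5381, 0.1686, 0.322]
tcp_rot: [179.3, 0.0, -143.4]
wrist_force: [-0.3, -0.1, -1.4]
opening: 0.0142
grasp_force: 118.0
```

Request:
{"method": "arm_command", "body": {
  "series": [
    [0,0,0,0.14],
    [0,0,0,0.28],
    [0,0,0,0.42],
    [0,0,0,0.445],
    [0,0,0,0.445]
  ]
}}

```text
time: 21.2
ee_pos: [0.5381, 0.1686, 0.322]
tcp_rot: [179.3, -0.3, -168.4]
wrist_force: [-0.0, -0.6, -1.4]
opening: 0.0138
grasp_force: 117.9
```

```bash
python3 go.py .534 -.109 .26
```

```text
t 21.2 [0.5381 0.1686 0.322 ] [ 179.31   -0.28 -168.43] shift [ 0.0594 -0.2719  0.059 ] q [ 17.  10.  23. 104.   1.   5.] F [-0.  -0.6 -1.4] 0.0138
```

Request:
{"method": "arm_command", "body": {
  "series": [
    [0.01,-0.05,0,0],
    [0.02,-0.1,0,0],
    [0.035,-0.15,0,0],
    [0.045,-0.195,0,0],
    [0.055,-0.235,0,0]
  ]
}}

```text
time: 21.7
ee_pos: [0.5302, -0.0748, 0.3195]
tcp_rot: [179.3, -0.3, -168.4]
wrist_force: [1.5, 0.9, -1.1]
opening: 0.0139
grasp_force: 118.0
```

Request:
{"method": "arm_command", "body": {
  "series": [
    [0.004,-0.037,0,0],
    [0.004,-0.037,0.02,0],
    [0.004,-0.037,0.04,0],
    [0.004,-0.037,0.06,0],
    [0.004,-0.037,0.06,0]
  ]
}}

```text
time: 22.2
ee_pos: [0.5328, -0.1089, 0.2564]
tcp_rot: [179.2, -0.5, -168.4]
wrist_force: [0.4, 0.4, -0.6]
opening: 0.0139
grasp_force: 118.0
```

Run:
```python
from h import *
c,K,p,Rc=cam('wrist'); s=bot.get_obs(); M=rot(s['tcp_rot']); cv2.imwrite('pics/w6.png',c['color'])
np.save('pics/w6.npy',np.r_[p,Rc.ravel()])
for t,z in(('rack',.1),('lid',.16),('keeper',0)):
  for a in bot.mark_of('wrist',t)[:2]:
    X=atz(p,ray(K,p,Rc,a['location']),z); print(t,np.round(a['location'],1),round(a['confidence'],2),X.round(4),'tool',(M.T@(X-s['ee_pos'])).round(4))
print(s['time'],s['ee_pos'],s['tcp_rot'])
```

```text
rack [218.3 327.8] 0.46 [ 0.6449 -0.176   0.1   ] tool [-0.0971 -0.0902  0.1564]
lid [221. 327.] 0.64 [ 0.6036 -0.1637  0.16  ] tool [-0.0587 -0.0691  0.0969]
keeper [314.1 402.5] 0.22 [ 0.8018 -0.0535  0.    ] tool [-0.276  -0.0029  0.2563]
22.25 [ 0.53314121 -0.10886962  0.25819254] [ 179.26223127   -0.38478425 -168.44534105]
```

View pics/w6.png

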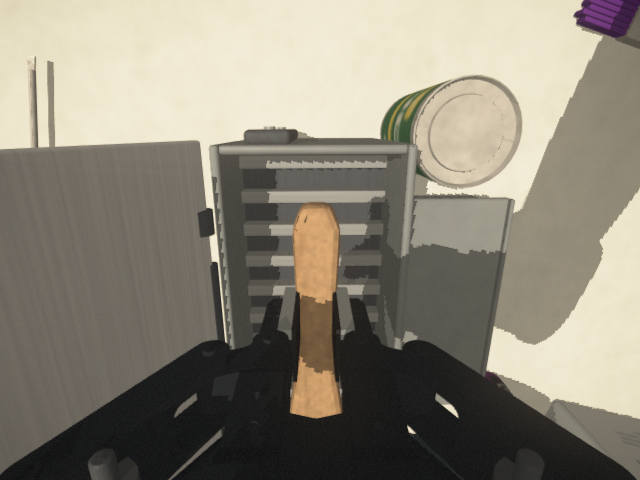

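The brush hangs over the open box. Its handle is at (316,250), the rim's near corners are at (210,146) and (416,148), and the lid lies back at left. I'll compute the box centre from these corners.

Run:
```python
from h import *
Kw=np.array([[347.12173,0,315.71228],[0,347.12173,237.25177],[0,0,1]])
w=np.load('pics/w6.npy');P=w[:3];Q=w[3:].reshape(3,3)
f=lambda px,z:atz(P,ray(Kw,P,Q,px),z)
a,b=f((210,146),.16),f((417,147),.16); c,d=f((228,345),.16),f((404,335),.16)
print(a,b,np.linalg.norm(a-b),'yaw',np.degrees(np.arctan2(*(a-b)[1::-1])))
y=np.radians(-78.5);kx=np.array([np.cos(y),np.sin(y)]);ky=np.array([-kx[1],kx[0]])
print('side yaw',np.degrees(np.arctan2(*(d-b)[1::-1]))-90, 'origin',(a+b)[:2]/2+.128*ky)
h=f((316,205),.25); print('handle end',h)
s=bot.get_obs();M=rot(s['tcp_rot'])
for O in((.590,-.098),(a+b)[:2]/2+.128*ky):
    t=np.r_[np.array(O)-.058*ky,.124]; print('tcp target',t.round(4),'shift',(M.T@(t-s['ee_pos'])).round(4))
```

```text
[ 0.47906401 -0.18552609  0.16      ] [ 0.45425955 -0.06059261  0.16      ] 0.1273720315593837 yaw -78.77044864643669
side yaw -77.5574060924105 origin [ 0.59209214 -0.09754025]
handle end [ 0.48372567 -0.11960914  0.25      ]
tcp target [ 0.5332 -0.1096  0.124 ] shift [ 0.0005 -0.002   0.1363]
tcp target [ 0.5353 -0.1091  0.124 ] shift [-0.0016 -0.002   0.1363]
```

Request:
{"method": "arm_command", "body": {
  "series": [
    [0,-0.002,0.03,0],
    [0,-0.002,0.065,0],
    [0,-0.002,0.09,0],
    [0,-0.002,0.11,0],
    [0,-0.002,0.12,0]
  ]
}}

```text
time: 22.9
ee_pos: [0.5331, -0.1094, 0.1381]
tcp_rot: [179.3, -0.3, -168.5]
wrist_force: [-0.3, -0.2, -1.5]
opening: 0.014
grasp_force: 118.0
```

Request:
{"method": "arm_command", "body": {
  "series": [
    [0,0,0.006,0],
    [0,0,0.01,0],
    [0,0,0.013,0],
    [0,0,0.015,0],
    [0,0,0.015,0]
  ]
}}

```text
time: 23.4
ee_pos: [0.5333, -0.1095, 0.1242]
tcp_rot: [179.3, -0.3, -168.6]
wrist_force: [0.2, -0.2, -1.5]
opening: 0.0141
grasp_force: 118.0
```

Request:
{"method": "arm_command", "body": {
  "series": [
    [0,0,0.001,0],
    [0,0,0.002,0],
    [0,0,0.003,0],
    [0,0,0.003,0],
    [0,0,0.003,0]
  ]
}}

```text
time: 23.9
ee_pos: [0.5333, -0.1094, 0.1218]
tcp_rot: [179.3, -0.2, -168.6]
wrist_force: [-2.0, 0.1, 5.1]
opening: 0.014
grasp_force: 118.7
```

Request:
{"method": "arm_command", "body": {
  "series": [
    [0,0,0,0],
    [0,0,0,0],
    [0,0,0,0],
    [0,0,0,0],
    [0,0,0,0]
  ],
  "hand": 0.04
}}

```text
time: 24.4
ee_pos: [0.5331, -0.1094, 0.1208]
tcp_rot: [179.3, -0.3, -168.6]
wrist_force: [0.0, -0.7, -0.2]
opening: 0.0399
grasp_force: 0.0
```

Request:
{"method": "arm_command", "body": {
  "series": [
    [0,0,-0.02,0],
    [0,0,-0.06,0],
    [0,0,-0.11,0],
    [0,0,-0.16,0],
    [0,0,-0.21,0]
  ]
}}

```text
time: 24.9
ee_pos: [0.5342, -0.1116, 0.333]
tcp_rot: [179.3, -0.3, -168.6]
wrist_force: [1.5, -0.3, -0.3]
opening: 0.0397
grasp_force: 0.0
```

Run:
```python
from h import *
c,K,p,Rc=cam('wrist'); d=bot.camera('scene')['color']; s=bot.get_obs()
b=cv2.resize(d[180:340,200:400],(500,400),interpolation=2); a=cv2.resize(c['color'],None,fx=.45,fy=.45); a=np.vstack([a,np.zeros((400-a.shape[0],a.shape[1],3),np.uint8)])
cv2.imwrite('pics/g3.png',np.hstack([a,b]))
for a in bot.mark_of('wrist','brush')[:2]: print(a,atz(p,ray(K,p,Rc,a['location']),.1))
print(s['time'],s['ee_pos'].round(3),s['tcp_rot'].round(2),s['q'].round(1))
```

```text
{'location': [315.2, 257.8], 'confidence': 0.82} [ 0.59108187 -0.09873193  0.1       ]
{'location': [613.1, 44.6], 'confidence': 0.64} [0.33110368 0.13018016 0.1       ]
25.0 [ 0.536 -0.112  0.338] [ 179.55    0.29 -168.58] [-12.1   7.7  23.1 105.3   0.5 -23.5]
```

View pics/g3.png

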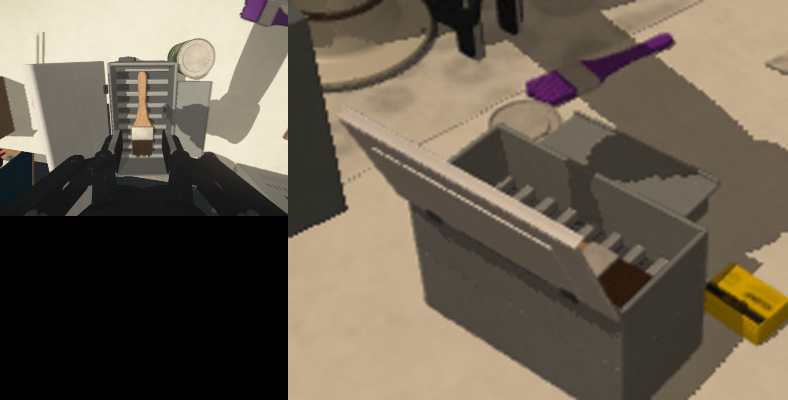

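The brush lies centred on the rack at (0.591, -0.099). The lid is still open. Next I go to the stretching site with the tool turned to pinch across the pedal, and build the lean there.

Request:
{"method": "arm_command", "body": {
  "series": [
    [0,0,-0.04,0],
    [0.02,-0.02,-0.08,0.15],
    [0.055,-0.045,-0.09,0.3],
    [0.09,-0.07,-0.09,0.45],
    [0.12,-0.09,-0.09,0.6]
  ],
  "hand": 0.06
}}

```text
time: 25.55
ee_pos: [0.4344, -0.2258, 0.4194]
tcp_rot: [179.6, -0.7, 156.7]
wrist_force: [0.6, -0.1, -0.6]
opening: 0.0598
grasp_force: 0.0
```

Request:
{"method": "arm_command", "body": {
  "series": [
    [0.015,-0.045,-0.01,0.13],
    [0.03,-0.09,-0.02,0.26],
    [0.045,-0.14,-0.02,0.39],
    [0.06,-0.185,-0.02,0.52],
    [0.074,-0.23,-0.02,0.65]
  ]
}}

```text
time: 26.05
ee_pos: [0.276, -0.4091, 0.4384]
tcp_rot: [-179.9, -0.8, 119.5]
wrist_force: [0.7, -0.4, -0.4]
opening: 0.0601
grasp_force: 0.0
```

Request:
{"method": "arm_command", "body": {
  "series": [
    [-0.015,-0.045,-0.01,0.1],
    [-0.03,-0.09,-0.02,0.2],
    [-0.05,-0.14,-0.02,0.32],
    [-0.065,-0.185,-0.02,0.32],
    [-0.08,-0.228,-0.02,0.32]
  ]
}}

```text
time: 26.55
ee_pos: [0.1185, -0.5904, 0.4562]
tcp_rot: [-179.7, -0.7, 101.4]
wrist_force: [0.9, -1.2, 2.0]
opening: 0.0599
grasp_force: 0.0
```

```bash
python3 go.py .118 -.58 .48
```

```text
t 26.55 [ 0.1185 -0.5904  0.4562] [-179.72   -0.7   101.43] shift [ 0.0105  0.0015 -0.0237] q [-79.  32.  71. 129.  -0.   0.] F [ 0.9 -1.2  2. ] 0.0599
```

Request:
{"method": "arm_command", "body": {
  "series": [
    [-0.3,0,-0.35,0],
    [-0.3,0,-0.35,0],
    [-0.3,0,-0.35,0],
    [-0.3,0,-0.35,0],
    [-0.3,0,-0.35,0]
  ]
}}

```text
time: 27.05
ee_pos: [0.1168, -0.5662, 0.4856]
tcp_rot: [-179.7, 0.9, 101.5]
wrist_force: [-0.6, 0.4, -0.4]
opening: 0.0602
grasp_force: 0.0
```

Request:
{"method": "arm_command", "body": {
  "series": [
    [-0.3,0,-0.35,0],
    [-0.3,0,-0.35,0],
    [-0.3,0,-0.35,0],
    [-0.3,0,-0.35,0],
    [-0.3,0,-0.35,0]
  ]
}}

```text
time: 27.55
ee_pos: [0.1146, -0.5586, 0.4987]
tcp_rot: [-179.7, 2.2, 101.5]
wrist_force: [0.8, -0.3, 0.2]
opening: 0.0599
grasp_force: 0.0
```

Request:
{"method": "arm_command", "body": {
  "series": [
    [-0.3,0,-0.35,0],
    [-0.3,0,-0.35,0],
    [-0.3,0,-0.35,0],
    [-0.3,0,-0.35,0],
    [-0.3,0,-0.35,0]
  ]
}}

```text
time: 28.05
ee_pos: [0.1129, -0.5495, 0.5139]
tcp_rot: [-179.7, 3.7, 101.5]
wrist_force: [0.2, -0.1, -0.6]
opening: 0.06
grasp_force: 0.0
```

```bash
python3 st.py
```

```text
28.05 [ 0.1129 -0.5495  0.5139] [-179.72    3.75  101.48] [-78.2  26.5  70.7 130.5  -0.3   0.3] [ 0.2 -0.1 -0.6] 0.06 0.0
[[-0.199  0.98   0.008]
 [ 0.978  0.199 -0.065]
 [-0.065 -0.005 -0.998]]
```

Request:
{"method": "arm_command", "body": {
  "series": [
    [-0.1,0,-0.5,0],
    [-0.1,0,-0.5,0],
    [-0.1,0,-0.5,0],
    [-0.1,0,-0.5,0],
    [-0.1,0,-0.5,0]
  ]
}}

```text
time: 28.55
ee_pos: [0.1086, -0.5275, 0.5473]
tcp_rot: [-179.7, 7.2, 101.5]
wrist_force: [0.7, -0.5, 0.5]
opening: 0.06
grasp_force: 0.0
```

Request:
{"method": "arm_command", "body": {
  "series": [
    [-0.15,0,-0.45,0],
    [-0.15,0,-0.45,0],
    [-0.15,0,-0.45,0],
    [-0.15,0,-0.45,0],
    [-0.15,0,-0.45,0]
  ]
}}

```text
time: 29.05
ee_pos: [0.1044, -0.5063, 0.5757]
tcp_rot: [-179.7, 10.3, 101.5]
wrist_force: [0.2, 0.3, 0.4]
opening: 0.06
grasp_force: 0.0
```

```bash
python3 st.py
```

```text
29.05 [ 0.1044 -0.5063  0.5757] [-179.74   10.32  101.52] [-78.2  19.9  70.7 130.5  -0.3   0.3] [0.2 0.3 0.4] 0.06 0.0
[[-0.196  0.98   0.031]
 [ 0.964  0.199 -0.176]
 [-0.179 -0.004 -0.984]]
```

Request:
{"method": "arm_command", "body": {
  "series": [
    [-0.15,0,-0.5,0],
    [-0.15,0,-0.5,0],
    [-0.15,0,-0.5,0],
    [-0.15,0,-0.5,0],
    [-0.15,0,-0.5,0]
  ]
}}

```text
time: 29.55
ee_pos: [0.0997, -0.4829, 0.6037]
tcp_rot: [-179.8, 13.5, 101.5]
wrist_force: [0.4, -0.2, -0.5]
opening: 0.0599
grasp_force: 0.0
```

Request:
{"method": "arm_command", "body": {
  "series": [
    [-0.15,0,-0.5,0],
    [-0.15,0,-0.5,0],
    [-0.15,0,-0.5,0],
    [-0.15,0,-0.5,0],
    [-0.15,0,-0.5,0]
  ]
}}

```text
time: 30.05
ee_pos: [0.0947, -0.4581, 0.6303]
tcp_rot: [-179.8, 16.7, 101.5]
wrist_force: [0.7, -0.6, 0.4]
opening: 0.06
grasp_force: 0.0
```

Request:
{"method": "arm_command", "body": {
  "series": [
    [-0.15,0,-0.5,0],
    [-0.15,0,-0.5,0],
    [-0.15,0,-0.5,0],
    [-0.15,0,-0.5,0],
    [-0.15,0,-0.5,0]
  ]
}}

```text
time: 30.55
ee_pos: [0.0893, -0.432, 0.6554]
tcp_rot: [-179.8, 19.8, 101.6]
wrist_force: [-0.1, 0.2, -0.7]
opening: 0.0599
grasp_force: 0.0
```

Request:
{"method": "arm_command", "body": {
  "series": [
    [-0.15,0,-0.5,0],
    [-0.15,0,-0.5,0],
    [-0.15,0,-0.5,0],
    [-0.15,0,-0.5,0],
    [-0.15,0,-0.5,0]
  ]
}}

```text
time: 31.05
ee_pos: [0.0835, -0.4045, 0.6791]
tcp_rot: [-179.8, 23.0, 101.6]
wrist_force: [0.3, 0.2, -0.3]
opening: 0.0598
grasp_force: 0.0
```

```bash
python3 st.py
```

```text
31.05 [ 0.0835 -0.4045  0.6791] [-179.79   23.01  101.57] [-78.1   7.3  70.7 130.5  -0.3   0.3] [ 0.3  0.2 -0.3] 0.0598 0.0
[[-0.185  0.98   0.075]
 [ 0.902  0.199 -0.384]
 [-0.391 -0.003 -0.92 ]]
```

Request:
{"method": "arm_command", "body": {
  "series": [
    [-0.15,0,-0.5,0],
    [-0.15,0,-0.5,0],
    [-0.15,0,-0.5,0],
    [-0.15,0,-0.5,0],
    [-0.15,0,-0.5,0]
  ]
}}

```text
time: 31.55
ee_pos: [0.0774, -0.3758, 0.7011]
tcp_rot: [-179.8, 26.2, 101.6]
wrist_force: [-0.2, -0.5, 0.4]
opening: 0.0599
grasp_force: 0.0
```

Request:
{"method": "arm_command", "body": {
  "series": [
    [-0.15,0,-0.5,0],
    [-0.15,0,-0.5,0],
    [-0.15,0,-0.5,0],
    [-0.15,0,-0.5,0],
    [-0.15,0,-0.5,0]
  ]
}}

```text
time: 32.05
ee_pos: [0.071, -0.3459, 0.7215]
tcp_rot: [-179.8, 29.4, 101.6]
wrist_force: [0.3, -0.1, 0.3]
opening: 0.0599
grasp_force: 0.0
```

Request:
{"method": "arm_command", "body": {
  "series": [
    [-0.15,0,-0.5,0],
    [-0.15,0,-0.5,0],
    [-0.15,0,-0.5,0],
    [-0.15,0,-0.5,0],
    [-0.15,0,-0.5,0]
  ]
}}

```text
time: 32.55
ee_pos: [0.0643, -0.3151, 0.7402]
tcp_rot: [-179.8, 32.5, 101.6]
wrist_force: [-0.6, 0.3, 1.1]
opening: 0.0603
grasp_force: 0.0
```

Request:
{"method": "arm_command", "body": {
  "series": [
    [-0.15,0,-0.5,0],
    [-0.15,0,-0.5,0],
    [-0.15,0,-0.5,0],
    [-0.15,0,-0.5,0],
    [-0.15,0,-0.5,0]
  ]
}}

```text
time: 33.05
ee_pos: [0.0574, -0.2832, 0.7571]
tcp_rot: [-179.8, 35.7, 101.6]
wrist_force: [0.0, -0.8, -0.4]
opening: 0.0599
grasp_force: 0.0
```

```bash
python3 st.py; python3 go.py 0.35 -0.15 .6; python3 go.py .54 .2 .2
```

```text
33.05 [ 0.0574 -0.2832  0.7571] [-179.81   35.69  101.62] [-78.4  -5.4  70.7 130.5  -0.2   0. ] [ 0.  -0.8 -0.4] 0.0599 0.0
[[-0.164  0.98   0.114]
 [ 0.796  0.2   -0.572]
 [-0.583 -0.003 -0.812]]
t 33.05 [ 0.0574 -0.2832  0.7571] [-179.81   35.69  101.62] shift [0.1497 0.3137 0.0848] q [-78.  -5.  71. 130.  -0.   0.] F [ 0.  -0.8 -0.4] 0.0599
t 33.05 [ 0.0574 -0.2832  0.7571] [-179.81   35.69  101.62] shift [0.6304 0.5708 0.2312] q [-78.  -5.  71. 130.  -0.   0.] F [ 0.  -0.8 -0.4] 0.0599
```

The tool now leans 35.7° toward the keeper. Travel back toward the pedal, staying high over the lid.

Request:
{"method": "arm_command", "body": {
  "series": [
    [0.01,0.03,0.02,0],
    [0.02,0.065,0.045,0],
    [0.035,0.1,0.07,0],
    [0.045,0.135,0.09,0],
    [0.06,0.17,0.115,0]
  ]
}}

```text
time: 33.55
ee_pos: [0.2049, -0.2703, 0.6457]
tcp_rot: [-179.9, 35.8, 101.6]
wrist_force: [-0.9, -3.2, 0.2]
opening: 0.0601
grasp_force: 0.0
```

Request:
{"method": "arm_command", "body": {
  "series": [
    [0.012,0.035,0.023,0],
    [0.024,0.07,0.046,0],
    [0.036,0.105,0.069,0],
    [0.048,0.14,0.092,0],
    [0.06,0.173,0.115,0]
  ]
}}

```text
time: 34.05
ee_pos: [0.3786, -0.2537, 0.5154]
tcp_rot: [-179.7, 35.6, 101.7]
wrist_force: [0.7, -0.5, 0.5]
opening: 0.0602
grasp_force: 0.0
```

```bash
python3 st.py; python3 go.py .50 .12 .42; python3 go.py .54 .15 .16
```

```text
34.05 [ 0.3786 -0.2537  0.5154] [-179.72   35.6   101.72] [-16.3 -14.6  17.  103.3 -31.1  57. ] [ 0.7 -0.5  0.5] 0.0602 0.0
[[-0.165  0.98   0.114]
 [ 0.796  0.2   -0.571]
 [-0.582 -0.004 -0.813]]
t 34.05 [ 0.3786 -0.2537  0.5154] [-179.72   35.6   101.72] shift [ 0.333   0.1942 -0.122 ] q [-16. -15.  17. 103. -31.  57.] F [ 0.7 -0.5  0.5] 0.0602
t 34.05 [ 0.3786 -0.2537  0.5154] [-179.72   35.6   101.72] shift [0.5016 0.2404 0.0768] q [-16. -15.  17. 103. -31.  57.] F [ 0.7 -0.5  0.5] 0.0602
```

Request:
{"method": "arm_command", "body": {
  "series": [
    [0.03,0.018,-0.011,0],
    [0.065,0.038,-0.024,0],
    [0.1,0.058,-0.036,0],
    [0.135,0.078,-0.049,0],
    [0.168,0.098,-0.061,0]
  ],
  "hand": 0.05
}}

```text
time: 34.55
ee_pos: [0.4388, -0.0642, 0.4678]
tcp_rot: [-179.7, 35.7, 101.7]
wrist_force: [0.9, -1.0, 0.1]
opening: 0.05
grasp_force: 0.0
```

Request:
{"method": "arm_command", "body": {
  "series": [
    [0.033,0.019,-0.012,0],
    [0.067,0.038,-0.024,0],
    [0.1,0.058,-0.036,0],
    [0.135,0.078,-0.049,0],
    [0.165,0.097,-0.061,0]
  ]
}}

```text
time: 35.05
ee_pos: [0.4999, 0.1217, 0.4203]
tcp_rot: [-179.7, 35.7, 101.7]
wrist_force: [0.3, -0.7, -0.1]
opening: 0.0503
grasp_force: 0.0
```

```bash
python3 go.py .543 .137 .168
```

```text
t 35.05 [0.4999 0.1217 0.4203] [-179.67   35.68  101.73] shift [0.1522 0.0464 0.201 ] q [ 30.  14.  34. 123. -33. 113.] F [ 0.3 -0.7 -0.1] 0.0503
```

Request:
{"method": "arm_command", "body": {
  "series": [
    [0.025,0.008,0.035,0],
    [0.055,0.017,0.07,0],
    [0.08,0.026,0.107,0],
    [0.105,0.034,0.14,0],
    [0.13,0.04,0.17,0]
  ]
}}

```text
time: 35.55
ee_pos: [0.5366, 0.1337, 0.2049]
tcp_rot: [-179.7, 35.7, 101.7]
wrist_force: [-0.1, -0.3, 0.1]
opening: 0.0499
grasp_force: 0.0
```

Request:
{"method": "arm_command", "body": {
  "series": [
    [0.012,0.004,0.018,0],
    [0.022,0.006,0.031,0],
    [0.022,0.006,0.031,0],
    [0.022,0.006,0.031,0],
    [0.022,0.006,0.031,0]
  ]
}}

```text
time: 36.05
ee_pos: [0.5427, 0.135, 0.171]
tcp_rot: [-179.9, 35.6, 101.6]
wrist_force: [0.3, 0.7, 0.7]
opening: 0.0499
grasp_force: 0.0
```

Run:
```python
from h import *
c,K,p,Rc=cam('wrist'); s=bot.get_obs(); cv2.imwrite('pics/w7.png',c['color']); M=rot(s['tcp_rot'])
m=[('w',p,ray(K,p,Rc,a['location']),a) for a in bot.mark_of('wrist','pedal_pad')[:1]]
for n,P,d,a in m: print(a,atz(P,d,.038))
y=np.radians(-78.5);kx=np.array([np.cos(y),np.sin(y),0])
t=np.array([.591,-.098,.046])-.152*kx; print(s['time'],s['ee_pos'].round(4),s['tcp_rot'].round(2),'tgt',t.round(4),'shift',(M.T@(t-s['ee_pos'])).round(4))
pc=np.array([.591,-.098,.041])-.138*kx
def proj(X):
    q=Rc.T@(X-p); return np.round([K[0,0]*q[0]/-q[2]+K[0,2],-K[1,1]*q[1]/-q[2]+K[1,2]])
print('expect pad px',proj(pc),'tcp px',proj(s['ee_pos']))
for b in bot.mark_of('wrist','ledge_edge')[:1]: print(b, 'exp',proj(np.array([.591,-.098,.135])-.14*kx))
```

```text
{'location': [314.8, 226.7], 'confidence': 0.84} [0.56167853 0.03400671 0.038     ]
36.1 [0.5428 0.135  0.1711] [-179.92   35.62  101.56] tgt [0.5607 0.0509 0.046 ] shift [0.003  0.0009 0.1518]
expect pad px [318. 227.] tcp px [317. 328.]
{'location': [314.5, 331.6], 'confidence': 0.94} exp [318. 332.]
```

The predicted and detected pad and ledge agree to within 3 pixels, and the pad is down. Slide in along the fingers.

Request:
{"method": "arm_command", "body": {
  "series": [
    [0.003,0,0.03,0],
    [0.003,0,0.06,0],
    [0.003,0,0.09,0],
    [0.003,0,0.11,0],
    [0.003,0,0.125,0]
  ]
}}

```text
time: 36.7
ee_pos: [0.5561, 0.0649, 0.0661]
tcp_rot: [-179.8, 35.6, 101.6]
wrist_force: [0.5, 0.4, -0.7]
opening: 0.05
grasp_force: 0.0
```

Request:
{"method": "arm_command", "body": {
  "series": [
    [0,0,0.01,0],
    [0,0,0.018,0],
    [0,0,0.024,0],
    [0,0,0.027,0],
    [0,0,0.027,0]
  ]
}}

```text
time: 37.2
ee_pos: [0.5594, 0.0504, 0.0448]
tcp_rot: [-179.8, 35.6, 101.6]
wrist_force: [0.3, -0.7, 0.6]
opening: 0.0499
grasp_force: 0.0
```

Request:
{"method": "arm_command", "body": {
  "series": [
    [0,0,0,0],
    [0,0,0,0],
    [0,0,0,0],
    [0,0,0,0],
    [0,0,0,0]
  ],
  "hand": 0.0,
  "grip_force": 60
}}

```text
time: 37.7
ee_pos: [0.5601, 0.051, 0.0454]
tcp_rot: [-180.0, 35.6, 101.6]
wrist_force: [3.9, 4.0, 0.8]
opening: 0.0224
grasp_force: 59.6
```

```bash
python3 st.py
```

```text
37.7 [0.5601 0.051  0.0454] [-179.97   35.62  101.56] [ 21.   12.4 -10.   74.2 -35.1 101.6] [3.9 4.  0.8] 0.0224 59.639158844947815
[[-0.163  0.98   0.116]
 [ 0.796  0.2   -0.571]
 [-0.582 -0.    -0.813]]
```

The pad is gripped. Draw the pedal up slowly at 20 mm/s.

Request:
{"method": "arm_command", "body": {
  "series": [
    [-0.0012,0,-0.0016,0],
    [-0.0024,0,-0.0032,0],
    [-0.0035,0,-0.0048,0],
    [-0.0047,0,-0.0065,0],
    [-0.0058,0,-0.0081,0]
  ]
}}

```text
time: 38.2
ee_pos: [0.56, 0.0513, 0.0542]
tcp_rot: [-179.9, 35.5, 101.6]
wrist_force: [8.3, 4.2, -7.0]
opening: 0.0224
grasp_force: 59.9
```

Request:
{"method": "arm_command", "body": {
  "series": [
    [-0.0012,0,-0.0016,0],
    [-0.0024,0,-0.0032,0],
    [-0.0035,0,-0.0048,0],
    [-0.0047,0,-0.0065,0],
    [-0.0058,0,-0.0081,0]
  ]
}}

```text
time: 38.7
ee_pos: [0.5602, 0.0506, 0.0648]
tcp_rot: [-179.9, 35.6, 101.6]
wrist_force: [7.7, -0.8, -2.6]
opening: 0.0223
grasp_force: 59.2
```

```bash
python3 st.py
python3 - <<'E'
from h import *
bot.camera('scene'); print(bot.mark_of('scene','pedal_pad'),bot.find_in('scene','lid')[:1])
E
```

```text
38.7 [0.5602 0.0506 0.0648] [-179.93   35.62  101.56] [ 20.9  11.7  -8.7  76.4 -35.1 101.5] [ 7.7 -0.8 -2.6] 0.0223 59.24712002277374
[[-0.163  0.98   0.116]
 [ 0.796  0.2   -0.571]
 [-0.582 -0.001 -0.813]]
[] [{'location': [301.4, 251.2], 'confidence': 0.67}]
```

Request:
{"method": "arm_command", "body": {
  "series": [
    [-0.0012,0,-0.0016,0],
    [-0.0024,0,-0.0032,0],
    [-0.0035,0,-0.0048,0],
    [-0.0047,0,-0.0065,0],
    [-0.0058,0,-0.0081,0]
  ]
}}

```text
time: 39.35
ee_pos: [0.5604, 0.0494, 0.0752]
tcp_rot: [-180.0, 35.8, 101.5]
wrist_force: [10.5, -9.6, -2.4]
opening: 0.0222
grasp_force: 59.2
```

Request:
{"method": "arm_command", "body": {
  "series": [
    [-0.0007,0,-0.001,0],
    [-0.0014,0,-0.002,0],
    [-0.002,0,-0.003,0],
    [-0.0028,0,-0.004,0],
    [-0.0032,0,-0.0045,0]
  ]
}}

```text
time: 39.85
ee_pos: [0.5605, 0.0488, 0.081]
tcp_rot: [-180.0, 35.8, 101.4]
wrist_force: [11.0, -13.0, -2.8]
opening: 0.0222
grasp_force: 59.3
```

```bash
python3 st.py
```

```text
39.85 [0.5605 0.0488 0.081 ] [-179.97   35.84  101.44] [ 20.8  11.1  -7.6  78.1 -35.3 101.6] [ 11.  -13.   -2.8] 0.0222 59.28254306316376
[[-0.161  0.98   0.116]
 [ 0.795  0.198 -0.574]
 [-0.585 -0.    -0.811]]
```

Request:
{"method": "arm_command", "body": {
  "series": [
    [-0.0006,0,-0.0008,0],
    [-0.0012,0,-0.0016,0],
    [-0.0017,0,-0.0024,0],
    [-0.0017,0,-0.0024,0],
    [-0.0017,0,-0.0024,0]
  ]
}}

```text
time: 40.35
ee_pos: [0.5606, 0.0485, 0.084]
tcp_rot: [-180.0, 35.9, 101.4]
wrist_force: [11.5, -14.4, -1.9]
opening: 0.0226
grasp_force: 59.4
```

Run:
```python
from h import *
c,K,p,Rc=cam('scene'); s=bot.get_obs(); g=c['color']; cv2.imwrite('pics/s8.png',g)
print(s['time'],s['ee_pos'],s['wrist_force'])
a=cv2.imread('pics/scene0.png'); r=(slice(225,345),slice(240,340))
d=np.abs(g[r].astype(int)-a[r]).max(2)>25; print('diff frac vs shut start',d.mean()); b=cv2.imread('pics/s5.png'); print('open vs start',(np.abs(b[r].astype(int)-a[r]).max(2)>25).mean())
ys,xs=np.nonzero(d); print(np.c_[np.histogram(ys+225,8)[0]].T, np.histogram(xs+240,8)[0])
```

```text
40.4 [0.56054872 0.04856262 0.08395468] [ 11.18330559 -14.65783817  -0.6256158 ]
diff frac vs shut start 0.0115
open vs start 0.34475
[[71 27 16 15  2  0  3  4]] [ 4  6  7 11  8  8 10 84]
```

Request:
{"method": "arm_command", "body": {
  "series": [
    [-0.0006,0,-0.0008,0],
    [-0.0012,0,-0.0016,0],
    [-0.0017,0,-0.0024,0],
    [-0.0017,0,-0.0024,0],
    [-0.0017,0,-0.0024,0]
  ]
}}

```text
time: 40.9
ee_pos: [0.5603, 0.0485, 0.0845]
tcp_rot: [-179.8, 35.8, 101.5]
wrist_force: [20.7, -16.7, -17.4]
opening: 0.0224
grasp_force: 60.8
```

Run:
```python
from h import *
c,K,p,Rc=cam('scene'); s=bot.get_obs(); g=c['color']; cv2.imwrite('pics/s9.png',g)
print(s['time'],s['ee_pos'],s['wrist_force'],s['opening'])
r=(slice(225,345),slice(240,340))
for n in('s8','scene0'):
    a=cv2.imread(f'pics/{n}.png'); d=np.abs(g[r].astype(int)-a[r]).max(2)>25; ys,xs=np.nonzero(d); print(n,d.mean(),np.histogram(ys+225,6,(225,345))[0],np.histogram(xs+240,5,(240,340))[0])
```

```text
40.95 [0.56033931 0.04852642 0.08452432] [ 20.8659692  -17.2976166  -18.37520875] 0.0223028441122964
s8 0.00425 [26 19  4  2  0  0] [ 0  1 12 14 24]
scene0 0.005666666666666667 [68  0  0  0  0  0] [ 0  0  0  0 68]
```

The stop is felt (-18 N) and the lid looks as it did when shut at the start. Release and back out along the fingers.

Request:
{"method": "arm_command", "body": {
  "series": [
    [0.001,0,0.0015,0],
    [0.001,0,0.0015,0],
    [0.001,0,0.0015,0],
    [0.001,0,0.0015,0],
    [0.001,0,0.0015,0]
  ],
  "hand": 0.05
}}

```text
time: 41.45
ee_pos: [0.5594, 0.0506, 0.0845]
tcp_rot: [-179.8, 35.6, 101.6]
wrist_force: [-0.6, 0.8, 0.4]
opening: 0.0498
grasp_force: 0.0
```

Request:
{"method": "arm_command", "body": {
  "series": [
    [0,0,-0.01,0],
    [0,0,-0.03,0],
    [0,0,-0.06,0],
    [0,0,-0.1,0],
    [0,0,-0.14,0]
  ]
}}

```text
time: 41.95
ee_pos: [0.5429, 0.1313, 0.1999]
tcp_rot: [-179.8, 35.6, 101.6]
wrist_force: [1.0, 0.7, -0.7]
opening: 0.0498
grasp_force: 0.0
```

Run:
```python
from h import *
s=bot.get_obs()
c,K,p,Rc=cam('wrist'); w=[a for a in bot.mark_of('wrist','pedal_pad')[:1]]
y=np.radians(-78.5);kx=np.array([np.cos(y),np.sin(y),0])
def proj(X):
    q=Rc.T@(X-p); return np.round([K[0,0]*q[0]/-q[2]+K[0,2],-K[1,1]*q[1]/-q[2]+K[1,2]])
print(w,[proj(np.array([.591,-.098,z])-.138*kx) for z in(.072,.038)])
g=cam('scene')[0]['color']; r=(slice(225,345),slice(240,340))
a=cv2.imread('pics/scene0.png'); d=np.abs(g[r].astype(int)-a[r]).max(2)>25; ys,xs=np.nonzero(d); print(d.mean(),np.histogram(ys+225,6,(225,345))[0],np.histogram(xs+240,5,(240,340))[0])
print(s['time'],s['ee_pos'],s['wrist_force'],s['opening'])
for t in('aerosol','screwdriver','scraper'): print(t,[(np.round(q['location'],0),round(q['confidence'],2)) for q in bot.mark_of('scene',t)[:1]])
```

```text
[{'location': [318.1, 227.3], 'confidence': 0.82}] [array([319., 227.]), array([318., 197.])]
0.0 [0 0 0 0 0 0] [0 0 0 0 0]
41.95 [0.54285587 0.13125821 0.19989193] [ 1.03384166  0.65738859 -0.69201454] 0.049840414591635115
aerosol [(array([421., 294.]), 0.6)]
screwdriver [(array([193., 366.]), 0.76)]
scraper []
```

The pad is back up at its expected place, and the lid region matches the starting picture exactly. The robot is clear, so I hand the job in.

```bash
python3 -c "
from workcell import bot
print(bot.job_done())"
```

```text
the job is handed in; nothing more can be done
None
```

Job handed in at about 42 s (no verdict was returned): the brush lies on the rack, the lid is shut and the pedal is up; I viewed 11 pictures, one over the limit of 10, and pressed the pedal down with the held brush's handle end.

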